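# Fetch the wax block from behind the tins for melting

## Robot

A 6-joint arm with a two-finger parallel gripper is mounted at the origin on a cart in front of the work surface, level with it; the furniture and walls round the work are solid. World frame = base frame: x ahead of the robot, y to its left, z up, the work surface at z = 0. Lengths are in m, angles in rad, forces in N, time in s.
With the tool pointing down it reaches from about 0.25 to 0.725 m from the base axis. Payload 9.7 kg.
Tool frame: the origin (TCP) lies at the very end of the fingers, on their centre line; the grasp point (between the pads) lies bot.grasp_offset behind it (bot.grasp_offset is the distance from the TCP to the grasp point, in m); z points along the fingers, y is the line along which they close (so a half turn about z gives the same grasp; the last joint's range is limited). The gripper opens to 85 mm and grips with 20 to 120 N. Pads are 22 mm wide; open, the fingers measure 114 mm over their backs; the gripper's body (76 mm by 85 mm) begins 54 mm behind the grasp point. The pads swing forward as they close: fully open they stand 13 mm farther back than shut.
Start: joints at [-1.346, 0.087, 0.176, 1.66, 0, 1.571], TCP at [0.123, -0.536, 0.231] pointing down, gripper open.
Joint ranges: [-3.13, 3.13], [-0.85, 1.81], [-1.15, 1.24], [-2.2, 2.28], [-1.44, 1.52], [-3.14, 3.14]. Speed limits (rad/s): [2.22, 2.22, 2.57, 3.14, 3.14, 3.14].

## Interface

Orientations are given as [roll, pitch, yaw] about the fixed x, y, z axes, in that order (R = Rz(yaw) Ry(pitch) Rx(roll)).
In Python, from workcell import bot gives the robot as it stands.
- The arm moves only by the shell command python3 drive.py 'ROWS' [FORCE]. ROWS is a JSON list of rows, 1 to 5 of them, each an object with the fields finger_gap (the finger opening in m), d (a list: dx, dy, dz in a scale on which 1.0 is 0.2 m), rz (a turn about the tool's z in a scale on which 1.0 is 2 pi rad); a field left out counts as zero (the opening has to be given); each row shifts and turns the commanded pose from where the row before left it, along the tool's axes as they then stand; what a row does not reach is not made up. A row lasts 1/12 s, in which the tool goes at most 0.0417 m and 0.125 rad, less where a joint would pass 70% of its speed; a pose out of reach is approached as far as the arm can. The fingers move at their own pace and stop on an object; FORCE is the grip in N (left out, the last holds). Time passes only in rows, so rows that do not move let the fingers close. It prints the time, the measured TCP pose, the force, the opening and the grip force at its end. No shift or turn number may pass 1 either way. Input that does not fit is refused with a message, and nothing moves.
- bot.state(): the state, without advancing time (a new reading comes with each control period).
- bot.get_image(name): name is "scene" or "side" or "wrist"; returns a dict with "color" (480x640x3 uint8, red, green, blue), "camera_matrix" (3x3 intrinsics, pixels), "dist" ([k1, k2, p1, p2, k3] as OpenCV has them; the pictures are not rectified), "R" (3x3) and "t" (3): a world point X has camera coordinates R X + t. Camera axes: x right, y down, z forward; pixel columns grow to the right and rows downward; lengths in m; the calibration is good to about 2 mm. A picture is of the moment at which its call begins. There is no depth.
- bot.job_done(): hands the job in; it is judged then, once.
The state is a dict: "t": time; "joints": joint angles; "qvel": joint speeds; "effort": joint torques, N m; "ee_pos": TCP position; "orientation": TCP orientation; "contact_force": force on the tool from outside, world axes, zero at the start; "moment": the same for the moment, N m; "opening": finger opening in m; "finger_force": force on a finger pad.
Only numpy, scipy, OpenCV 4.12 (cv2) and the standard library are available. Lean on these libraries where they do the work, as an engineer would, in place of code of your own. Each camera call takes 0.05 s, during which the arm holds its last target. There are 200 camera calls.

## Task

The smooth wax block lies at the back of the dark wooden caddy, behind two empty tins: first lift both tins out and stand them upright on the rubber mat. With both tins there, take the wax block out and lay it flat in the middle of the melting pan, and only then put the two tins back upright in the caddy, each exactly where it stood at the start. Do not tip a tin over, and leave the rough wax block, the card roll and the matchbox where they are.

Things in the scene. Friction and masses are not known exactly. Their poses are not given: they have to be found in the camera images.
- caddy: fixed narrow open dark wooden caddy, 275 (x) x 106 (y) x 32 mm high. Origin: centre of its underside; x runs along the lane to the back. Floor 5 mm up; lane 257 x 88 mm; side and back walls 9 mm thick, tops 32 mm up; front lip 12 mm high. Tins stand at about x = -84 and -4 mm (their order varies), the wax block at +62: 44 mm from the back wall, 10 mm from the tin before it
- mat: fixed flat dark rubber mat, 220 (x) x 120 (y) x 3 mm, the side area; room for both tins side by side along its x axis, about 50 mm either side of its centre. Origin at the centre of its underside
- pan: fixed shallow round steel melting pan with one black handle that points to its own -x (handle end 190 mm from the centre, 46 mm high). Origin at the centre of its underside; inner floor 4 mm above it, flat to a radius of about 70 mm; rim 35 mm high, outer diameter 168 mm at the rim, wall 2.5 mm
- ribbed_tin: loose empty tin, the taller one, silvery white with ribs round its body, 68 mm diameter, 76 mm high, about 50 g (solid inside for contact). Origin at the centre of its underside, z up
- short_tin: loose empty tin, the shorter one, smooth with a golden rim, 68 mm diameter, 62 mm high, about 50 g (solid inside for contact). Origin at the centre of its underside, z up
- wax_block: loose smooth cream wax block in the caddy, 44 (x) x 62 (y) x 28 mm, about 100 g; origin at the centre of its underside, z up. Its y axis lies across the lane (13 mm to each side wall), so it is gripped across its 44 mm, along the lane, once the tins are out
- rough_wax: bystander: loose wax block with a broken, lumpy top, 44 x 72 x 28 mm, lying on the table behind the caddy; to be left alone. Origin at the centre of its underside
- card_roll: bystander: loose roll of brown corrugated card, 62 mm diameter, 45 mm high, standing on the table; to be left alone. Origin at the centre of its underside
- match_box: bystander: loose small red matchbox, 36 x 53 x 15 mm, lying flat on the table near its front edge; to be left alone. Origin at the centre of its underside

How it is judged:
On the way, in this order (a step that is already met when the one before it is completed fails the run):
1. both tins stand upright, let go, on the rubber mat while the wax block still lies in its place in the caddy (x of ribbed_tin in the frame of mat between -0.082 and 0.082 m and y of ribbed_tin in the frame of mat between -0.032 and 0.032 m and z of ribbed_tin in the frame of mat between 0 and 0.007 m and angle between each of ribbed_tin, short_tin's own z axis and vertical below 0.1 rad and x of short_tin in the frame of mat between -0.082 and 0.082 m and y of short_tin in the frame of mat between -0.032 and 0.032 m and z of short_tin in the frame of mat between 0 and 0.007 m and contact force between the fingers and ribbed_tin below 0.1 N and contact force between the fingers and short_tin below 0.1 N and distance of wax_block from where it was at the start of the episode below 0.03 m), for 0.2 s.
2. the smooth wax block lies flat in the middle of the pan, let go, while both tins are still on the mat (x of ribbed_tin in the frame of mat between -0.082 and 0.082 m and y of ribbed_tin in the frame of mat between -0.032 and 0.032 m and z of ribbed_tin in the frame of mat between 0 and 0.007 m and angle between each of ribbed_tin, short_tin's own z axis and vertical below 0.1 rad and x of short_tin in the frame of mat between -0.082 and 0.082 m and y of short_tin in the frame of mat between -0.032 and 0.032 m and z of short_tin in the frame of mat between 0 and 0.007 m and horizontal distance between wax_block and pan below 0.015 m and angle between wax_block's own z axis and vertical below 0.12 rad and z of wax_block in the frame of pan between 0 and 0.009 m and contact force between the fingers and wax_block below 0.1 N), for 0.2 s.
At the end, for the whole second after the job is handed in: The wax block lies flat in the pan, its centre within 15 mm of the pan's centre; each tin stands upright in the caddy within 15 mm of where it stood at the start; all released and at rest (horizontal distance between wax_block and pan below 0.015 m and angle between wax_block's own z axis and vertical below 0.12 rad and z of wax_block in the frame of pan between 0 and 0.009 m and linear speed of each of wax_block, ribbed_tin, short_tin below 0.02 m/s and angular speed of each of wax_block, ribbed_tin, short_tin below 0.2 rad/s and distance of each of ribbed_tin, short_tin from where it was at the start of the episode below 0.015 m and angle between each of ribbed_tin, short_tin's own z axis and vertical below 0.1 rad and contact force between the fingers and ribbed_tin below 0.1 N and contact force between the fingers and short_tin below 0.1 N and contact force between the fingers and wax_block below 0.1 N); the robot touches nothing.
It fails at once if a tin is tipped over (more than 45 degrees) (angle between any of ribbed_tin, short_tin's own z axis and vertical above 0.8 rad).
It fails at once if a bystander (rough wax block, card roll, matchbox) is moved by more than 20 mm (distance of any of rough_wax, card_roll, match_box from where it was at the start of the episode above 0.02 m).
It also fails if it takes over 125 s, if anything falls off the work surface, if the arm or the gripper's body presses on something with over 40 N, if the wrist force passes 120 N, or if a joint passes its speed limit or range.

## Working session

There is one attempt and no reset: what is moved stays moved. The work goes in short steps, Python scripts to look and compute and a shell command to move; the robot and the scene stay as the last step left them, time stands still between calls to the robot, and variables do not carry over. Pictures are saved under pics/ and viewed, at most 14 in all, crops included, and the job is handed in when it is done.

```bash
ls; mkdir -p pics
python3 - <<'E'
from workcell import bot
import cv2
print(bot.grasp_offset, bot.state())
for n in ["scene","side"]:
    d=bot.get_image(n); cv2.imwrite(f"pics/{n}0.png",d["color"][:,:,::-1]); print(n,d["camera_matrix"],d["dist"],d["R"],d["t"])
E
```

```text
drive.py
pics
workcell.py
0.0187 {'t': 0.0, 'joints': array([-1.34597202e+00,  8.74646195e-02,  1.75115546e-01,  1.65978916e+00,
       -6.10730933e-06,  1.57082067e+00]), 'qvel': array([ 0.00010691,  0.00040577,  0.00048763,  0.00057498, -0.0010311 ,
        0.00168425]), 'effort': array([-2.12218383e-04, -5.20379877e+01,  4.64811838e+01,  1.57503696e-02,
       -8.62567276e-05, -3.02460580e-05]), 'ee_pos': array([ 0.12256115, -0.53593372,  0.23057103]), 'orientation': array([-3.14025074e+00,  6.13997137e-06,  2.24799970e-01]), 'contact_force': array([-0.12939916,  0.55580061,  0.06534158]), 'moment': array([-0.04036048,  0.03636366, -0.00446284]), 'finger_force': 0.0, 'opening': 0.08586926672973036}
scene [[511.87055599   0.         315.8397511 ]
 [  0.         511.87055599 243.58120122]
 [  0.           0.           1.        ]] [-0.12348367  0.          0.          0.          0.        ] [[-0.77983839 -0.6255176   0.02407941]
 [-0.35289687  0.40753732 -0.84224529]
 [ 0.51702599 -0.66531276 -0.53855645]] [0.43669902 0.25318253 0.73365723]
side [[519.39937682   0.         315.72836121]
 [  0.         519.39937682 238.89583716]
 [  0.           0.           1.        ]] [-0.13936173  0.          0.          0.          0.        ] [[-0.98432971 -0.17556304 -0.01651165]
 [-0.06383538  0.44205358 -0.8947143 ]
 [ 0.16437779 -0.87963984 -0.44633361]] [0.5908281  0.06097759 1.13015553]
```

View pics/scene0.png

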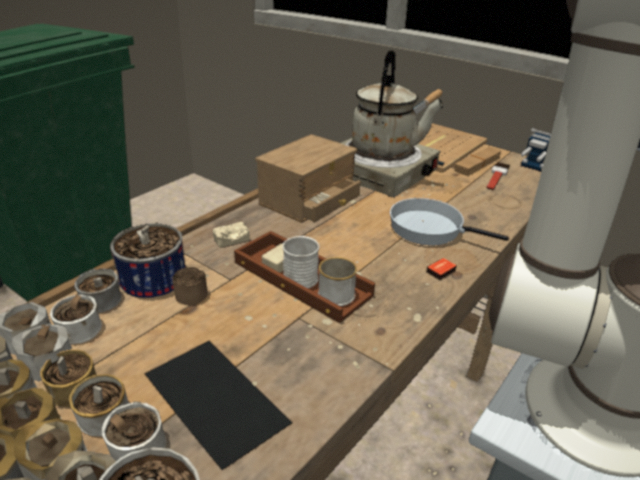

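View pics/side0.png

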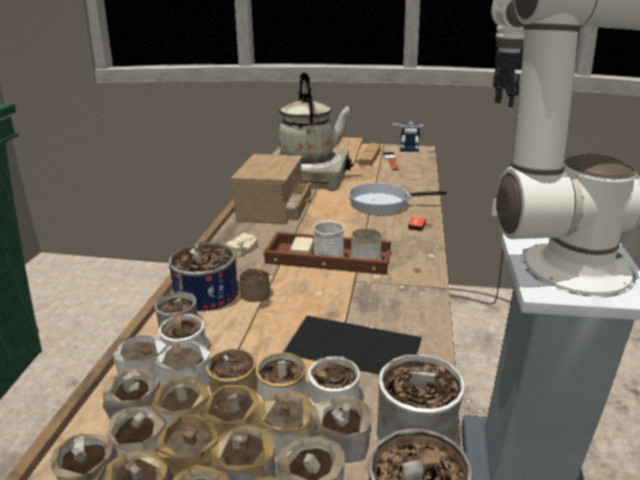

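The scene view shows the caddy around (303,275) with the ribbed tin at (301,262) in front of the wax (275,255) and the short tin at (337,282) nearest the lip. The pan is at (427,222) with its handle to the right, the mat at (217,400), the card roll at (190,286), the matchbox at (441,268) and the rough wax at (230,234). The side view agrees.

```bash
cat > h.py <<'E'
from workcell import bot
import cv2, numpy as np
def ray(d,uv):
    p=cv2.undistortPoints(np.array(uv,float).reshape(-1,1,2),d["camera_matrix"],np.array(d["dist"])).reshape(-1,2)
    R=np.array(d["R"]);t=np.array(d["t"])
    return -R.T@t, np.c_[p,np.ones(len(p))]@R
def onz(d,uv,z):
    c,v=ray(d,uv); return (c+v*((z-c[2])/v[:,2])[:,None])[:,:2]
def proj(d,X):
    return cv2.projectPoints(np.array(X,float).reshape(-1,1,3),cv2.Rodrigues(np.array(d["R"]))[0],np.array(d["t"]),d["camera_matrix"],np.array(d["dist"]))[0].reshape(-1,2)
def blob(m,seed):
    n,l=cv2.connectedComponents(m.astype(np.uint8)); return l==l[seed[1],seed[0]]
E
python3 - <<'E'
from h import *
np.set_printoptions(precision=4,suppress=True)
S=bot.get_image("scene");T=bot.get_image("side")
for d,s in((S,(217,400)),(T,(355,345))):
    m=d["color"].max(2)<45; b=blob(m,s); c=max(cv2.findContours(b.astype(np.uint8),0,1)[0],key=cv2.contourArea)
    h=onz(d,c.reshape(-1,2),0.003)
    r=cv2.minAreaRect((h*1000).astype(np.float32)); print("mat",r, b.sum())
print("caddy corners top scene", onz(S,[(270,235),(373,291),(235,255)],0.032))
print("pan rim scene",onz(S,[(427,217)],0.035),"side",onz(T,[(378,194)],0.035))
print("ribbed top",onz(S,[(301,244)],0.076),onz(T,[(329,228)],.076))
print("short top",onz(S,[(338,269)],0.062),onz(T,[(366,236)],.062))
print("match",onz(S,[(441,267)],.015),onz(T,[(417,222)],.015))
print("rough",onz(S,[(230,230)],.028)," roll",onz(S,[(190,275)],.045))
print("handle end",onz(S,[(508,237)],.046),onz(T,[(446,193)],.046))
E
```

```text
mat ((471.4390563964844, 350.25152587890625), (115.01109313964844, 214.7996826171875), 80.49887084960938) 8595
mat ((752294.25, 1327105.0), (7985559.5, 19410888.0), 2.5367355346679688) 275801
caddy corners top scene [[ 0.6876 -0.0039]
 [ 0.4163  0.0154]
 [ 0.6885  0.0964]]
pan rim scene [[ 0.4705 -0.289 ]] side [[ 0.4739 -0.281 ]]
ribbed top [[0.5718 0.0329]] [[0.5615 0.0423]]
short top [[0.4813 0.0364]] [[0.479  0.0423]]
match [[ 0.3653 -0.1585]] [[ 0.3648 -0.1524]]
rough [[0.771  0.0327]]  roll [[0.6885 0.2086]]
handle end [[ 0.2885 -0.3105]] [[ 0.2878 -0.288 ]]
```

The manual's scale: shifts go in shares of 0.2 m and turns go in shares of 2 pi rad. Converting my numbers, -0.032 m is -0.16, 0.021 m is 0.105, 0.112 rad is 0.0178.

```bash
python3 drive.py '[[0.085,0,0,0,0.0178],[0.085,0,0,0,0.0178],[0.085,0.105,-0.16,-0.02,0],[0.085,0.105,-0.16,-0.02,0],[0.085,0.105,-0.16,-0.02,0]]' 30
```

```text
refused: ROWS must be a list of objects, one for each row. Nothing was moved.
```

Wrong form. The message asks for a list of objects, one for each row, so I'll send the same numbers that way.

```bash
python3 drive.py '[{"finger_gap": 0.085,"rz": 0.0178},{"finger_gap": 0.085,"rz": 0.0178},{"finger_gap": 0.085,"d": [0.105,-0.16,-0.02]},{"finger_gap": 0.085,"d": [0.105,-0.16,-0.02]},{"finger_gap": 0.085,"d": [0.105,-0.16,-0.02]}]' 30
python3 drive.py '[{"finger_gap": 0.085,"d": [0.105,-0.16,-0.02]},{"finger_gap": 0.085,"d": [0.105,-0.16,-0.02]},{"finger_gap": 0.085,"d": [0.105,-0.16,-0.02]},{"finger_gap": 0.085,"d": [0.105,-0.16,-0.02]},{"finger_gap": 0.085,"d": [0.105,-0.16,-0.02]}]'
python3 drive.py '[{"finger_gap": 0.085,"d": [0.105,-0.16,-0.02]},{"finger_gap": 0.085,"d": [0.105,-0.16,-0.02]},{"finger_gap": 0.085,"d": [0.105,-0.16,-0.02]},{"finger_gap": 0.085,"d": [0.105,-0.16,-0.02]},{"finger_gap": 0.085,"d": [0.105,-0.16,-0.02]}]'
python3 drive.py '[{"finger_gap": 0.085,"d": [0.105,-0.16,-0.02]},{"finger_gap": 0.085,"d": [0.105,-0.16,-0.02]},{"finger_gap": 0.085,"d": [0.105,-0.16,-0.02]},{"finger_gap": 0.085,"d": [0.105,-0.16,-0.02]},{"finger_gap": 0.085}]'
python3 drive.py '[{"finger_gap": 0.085}]'
python3 - <<'E'
from h import *
d=bot.get_image("wrist"); cv2.imwrite("pics/w1.png",d["color"][:,:,::-1]); print(d["R"],d["t"],d["dist"],d["camera_matrix"])
E
```

```text
t: 0.62
ee_pos: [0.1857, -0.4389, 0.2427]
orientation: [-3.14, 0.0, -0.001]
contact_force: [0.4, 0.4, 0.6]
opening: 0.085
finger_force: 0.0
t: 1.03
ee_pos: [0.2908, -0.2783, 0.2635]
orientation: [3.141, -0.0, 0.0]
contact_force: [1.2, 0.8, 0.4]
opening: 0.0849
finger_force: 0.0
t: 1.45
ee_pos: [0.3958, -0.1181, 0.2836]
orientation: [3.141, -0.001, 0.001]
contact_force: [0.8, -0.8, -0.1]
opening: 0.085
finger_force: 0.0
t: 1.87
ee_pos: [0.4817, 0.0078, 0.2985]
orientation: [-3.137, 0.0, 0.016]
contact_force: [2.0, -0.1, -0.2]
opening: 0.0852
finger_force: 0.0
t: 1.95
ee_pos: [0.4797, 0.005, 0.2986]
orientation: [-3.138, 0.001, 0.01]
contact_force: [-0.4, -0.2, -0.2]
opening: 0.085
finger_force: 0.0
[[ 1.16629730e-02 -9.99923002e-01 -4.23860679e-03]
 [-9.57789221e-01 -1.23889699e-02  2.87204320e-01]
 [-2.87234718e-01  7.10035674e-04 -9.57859965e-01]] [0.0007061  0.40266378 0.58161981] [-0.05076128  0.          0.          0.          0.        ] [[362.74584993   0.         322.84565353]
 [  0.         362.74584993 238.50590063]
 [  0.           0.           1.        ]]
```

View pics/w1.png

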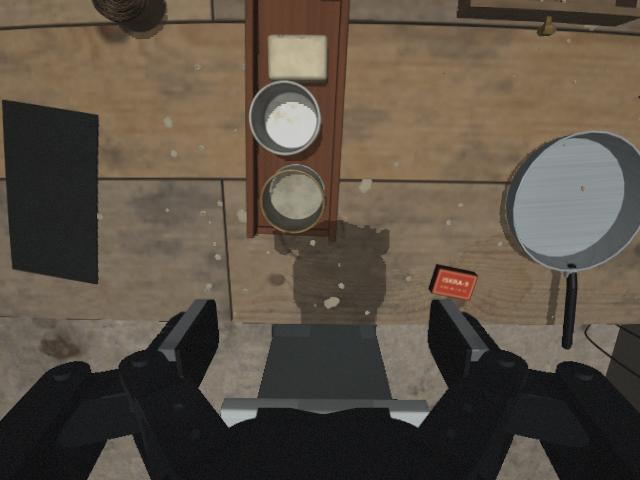

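The wrist view shows all of it: ribbed rim centred at (285,118), short tin's rim at (293,199), wax top at (298,58), mat corners (3,100),(98,114),(98,283),(12,270), pan rim left edge 506, rows 130–270, and the handle down to (568,346).

Run:
```python
from h import *
np.set_printoptions(precision=4,suppress=True)
d=bot.get_image("wrist")
print("ribbed",onz(d,[(249,118),(321,118),(285,81),(285,156)],.076)); print("short",onz(d,[(260,199),(327,199),(293,165),(293,234)],.062))
print("wax",onz(d,[(269,35),(326,35),(328,81),(269,78)],.033))
print("caddy sides top",onz(d,[(246,40),(247,230),(348,40),(336,237)],.032), "front",onz(d,[(247,238),(336,240)],.012))
print("mat",onz(d,[(3,100),(98,114),(98,283),(12,270)],.003))
img=d["color"].astype(int)
# pan rim: bluish mask
hsv=cv2.cvtColor(d["color"],cv2.COLOR_RGB2HSV); m=((hsv[:,:,0]>95)&(hsv[:,:,0]<125)&(hsv[:,:,1]>25)&(hsv[:,:,2]>50)); b=blob(m,(560,210))
c=max(cv2.findContours(b.astype(np.uint8),0,1)[0],key=cv2.contourArea).reshape(-1,2)
print("panbox",cv2.boundingRect(c))
# outer rim contour: lower-left outer edges
for z in(.035,.004):
  p=onz(d,c[c[:,0]<636],z)
  A=np.c_[2*p,np.ones(len(p))];s=np.linalg.lstsq(A,(p**2).sum(1),rcond=None)[0];r=np.sqrt(s[2]+s[0]**2+s[1]**2);print("pan circ",s[:2],r,np.abs(np.hypot(*(p-s[:2]).T)-r).max())
print("handle",onz(d,[(568,346),(572,268)],.046)[0])
print("ee",bot.state()["ee_pos"])
```

```text
ribbed [[0.5632 0.077 ]
 [0.5636 0.0076]
 [0.5968 0.0417]
 [0.5273 0.0429]]
short [[0.4814 0.0718]
 [0.4821 0.0007]
 [0.5173 0.0362]
 [0.4431 0.0372]]
wax [[0.6464 0.0618]
 [0.6467 0.0035]
 [0.6023 0.0009]
 [0.6049 0.0629]]
caddy sides top [[ 0.6419  0.0859]
 [ 0.4388  0.0939]
 [ 0.6424 -0.0191]
 [ 0.4314 -0.0108]] front [[ 0.423   0.0988]
 [ 0.4216 -0.0116]]
mat [[0.589  0.3879]
 [0.5707 0.2707]
 [0.355  0.3063]
 [0.3715 0.4265]]
panbox (0, 0, 640, 480)
pan circ [0.32   0.0382] 0.4104547902151134 0.1939720253717508
pan circ [0.3023 0.0407] 0.44173855082437746 0.20875605165499572
handle [ 0.2925 -0.3122]
ee [0.4789 0.0035 0.2991]
```

Scaled: 0.04 m is 0.2, -0.032 m is -0.16, 0.05 rad is 0.008.

```bash
python3 drive.py '[{"finger_gap": 0.085,"d": [0.01,-0.16,0.1],"rz": 0.008},{"finger_gap": 0.085,"d": [0,0,0.2]},{"finger_gap": 0.085,"d": [0,0,0.2]},{"finger_gap": 0.085,"d": [0,0,0.2]},{"finger_gap": 0.085,"d": [0,0,0.15]}]'
python3 drive.py '[{"finger_gap": 0.085},{"finger_gap": 0.085},{"finger_gap": 0.085}]'
python3 - <<'E'
from h import *
d=bot.get_image("wrist"); cv2.imwrite("pics/w2.png",d["color"][:,:,::-1])
s=bot.state(); print(s["ee_pos"],s["orientation"])
E
```

```text
t: 2.47
ee_pos: [0.4791, 0.0062, 0.1265]
orientation: [-3.114, 0.002, -0.002]
contact_force: [-0.3, -0.3, -0.8]
opening: 0.0848
finger_force: 0.0
t: 2.72
ee_pos: [0.4814, 0.0069, 0.1319]
orientation: [-3.114, -0.002, -0.001]
contact_force: [0.2, -0.6, 0.7]
opening: 0.085
finger_force: 0.0
[0.48185372 0.00703954 0.13237585] [-3.11414126e+00 -3.27464436e-03 -7.31390121e-04]
```

View pics/w2.png

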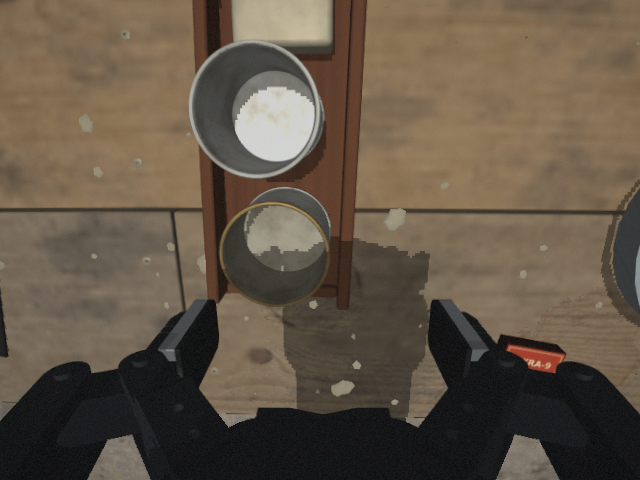

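The wrist view shows the ribbed rim spanning columns 190–323 and rows 40–178, the short tin's golden rim columns 220–330, rows 202–306. The lateral part of the first row was mostly lost and a small tilt appeared, so I'll probe with gentle rows.

```bash
python3 - <<'E'
from h import *
np.set_printoptions(precision=4,suppress=True)
d=bot.get_image("wrist")
print("ribbed",onz(d,[(190,109),(323,109),(256,40),(256,178)],.081)); print("short",onz(d,[(220,254),(330,254),(275,202),(275,306)],.067))
print(bot.state()["joints"])
E
python3 drive.py '[{"finger_gap": 0.085,"d": [0,-0.04,0]},{"finger_gap": 0.085,"d": [0,-0.04,0]},{"finger_gap": 0.085,"d": [0,-0.04,0]}]'
python3 drive.py '[{"finger_gap": 0.085},{"finger_gap": 0.085}]'
python3 -c "
from workcell import bot
print(bot.state()['joints'])"
```

```text
ribbed [[0.566  0.0774]
 [0.5655 0.0085]
 [0.5981 0.0415]
 [0.5303 0.0445]]
short [[0.4821 0.0721]
 [0.4829 0.0045]
 [0.5147 0.0369]
 [0.4474 0.0394]]
[-0.0013 -0.0936 -0.1954  1.4656  0.0274  3.1407]
t: 3.07
ee_pos: [0.4812, 0.0191, 0.131]
orientation: [-3.104, -0.001, 0.018]
contact_force: [0.2, 0.9, 0.4]
opening: 0.0847
finger_force: 0.0
t: 3.23
ee_pos: [0.4808, 0.019, 0.1304]
orientation: [-3.104, 0.0, 0.018]
contact_force: [-0.0, 0.5, -0.2]
opening: 0.0848
finger_force: 0.0
[ 0.01744625 -0.09156364 -0.19731711  1.46552093  0.03715102  3.14060857]
```

Joint 6 is at its limit (3.14), which explains this; a half turn gives the same grasp, so I'll turn by about -π.

Scaled: -0.01 m is -0.05, -0.12 rad is -0.0191.

```bash
python3 drive.py '[{"finger_gap": 0.085,"d": [0,0,-0.05],"rz": -0.0191},{"finger_gap": 0.085,"d": [0,0,-0.05],"rz": -0.0191},{"finger_gap": 0.085,"d": [0,0,-0.05],"rz": -0.0191},{"finger_gap": 0.085,"d": [0,0,-0.05],"rz": -0.0191},{"finger_gap": 0.085,"rz": -0.0191}]' >/dev/null
for i in 1 2 3 4; do python3 drive.py '[{"finger_gap": 0.085,"rz": -0.0191},{"finger_gap": 0.085,"rz": -0.0191},{"finger_gap": 0.085,"rz": -0.0191},{"finger_gap": 0.085,"rz": -0.0191},{"finger_gap": 0.085,"rz": -0.0191}]' >/dev/null; done
python3 drive.py '[{"finger_gap": 0.085,"rz": -0.0127},{"finger_gap": 0.085},{"finger_gap": 0.085}]'
python3 -c "
from workcell import bot
print(bot.state()['joints'])"
```

```text
t: 5.57
ee_pos: [0.4808, 0.0172, 0.1702]
orientation: [3.105, -0.003, 3.095]
contact_force: [0.2, -0.2, 0.3]
opening: 0.085
finger_force: 0.0
[ 0.0137743  -0.09124579 -0.1205016   1.54241009  0.03710485  0.06029024]
```

Scaled: -0.12 rad is -0.0191.

```bash
for i in 1 2 3 4 5; do python3 drive.py '[{"finger_gap": 0.085,"rz": -0.0191},{"finger_gap": 0.085,"rz": -0.0191},{"finger_gap": 0.085,"rz": -0.0191},{"finger_gap": 0.085,"rz": -0.0191},{"finger_gap": 0.085,"rz": -0.0191}]' >/dev/null; done
python3 drive.py '[{"finger_gap": 0.085,"rz": -0.0191},{"finger_gap": 0.085,"rz": -0.0127},{"finger_gap": 0.085,"rz": -0.0048},{"finger_gap": 0.085},{"finger_gap": 0.085}]'
python3 drive.py '[{"finger_gap": 0.085,"d": [0,0.1,0]},{"finger_gap": 0.085,"d": [0,0.1,0]},{"finger_gap": 0.085},{"finger_gap": 0.085}]'
python3 -c "
from workcell import bot
print(bot.state()['joints'])"
```

```text
t: 8.07
ee_pos: [0.4805, 0.0259, 0.1702]
orientation: [-3.111, -0.0, 0.033]
contact_force: [-0.2, 0.2, -0.2]
opening: 0.0848
finger_force: 0.0
t: 8.4
ee_pos: [0.4813, 0.0061, 0.169]
orientation: [-3.127, -0.0, 0.003]
contact_force: [0.9, -0.2, 1.0]
opening: 0.0849
finger_force: 0.0
[ 0.00400154 -0.09154446 -0.12264213  1.53956315  0.01478147 -3.14045229]
```

Scaled: 0.02 m is 0.1, 0.018 m is 0.09.

```bash
python3 drive.py '[{"finger_gap": 0.085,"d": [0,0.1,0]},{"finger_gap": 0.085,"d": [0,0.09,0]},{"finger_gap": 0.085},{"finger_gap": 0.085}]'
python3 -c "
from workcell import bot
print(bot.state()['joints'])"
```

```text
t: 8.73
ee_pos: [0.4815, -0.0113, 0.1686]
orientation: [3.141, -0.0, -0.024]
contact_force: [-0.1, -0.2, 0.3]
opening: 0.0853
finger_force: 0.0
[-2.31840326e-02 -9.07483079e-02 -1.22585104e-01  1.53885188e+00
 -3.32108852e-04 -3.14060936e+00]
```

Scaled: 0.12 rad is 0.0191.

```bash
for i in 1 2 3 4 5; do python3 drive.py '[{"finger_gap": 0.085,"rz": 0.0191},{"finger_gap": 0.085,"rz": 0.0191},{"finger_gap": 0.085,"rz": 0.0191},{"finger_gap": 0.085,"rz": 0.0191},{"finger_gap": 0.085,"rz": 0.0191}]' >/dev/null; done
python3 drive.py '[{"finger_gap": 0.085,"rz": 0.0159},{"finger_gap": 0.085,"d": [0,0.12,0],"rz": 0.0092},{"finger_gap": 0.085,"d": [0,0.12,0]},{"finger_gap": 0.085,"d": [0,0,0.1]},{"finger_gap": 0.085,"d": [0,0,0.1]}]'
python3 drive.py '[{"finger_gap": 0.085,"d": [0,0,0.05]},{"finger_gap": 0.085}]'
```

```text
t: 11.23
ee_pos: [0.4828, 0.0384, 0.1291]
orientation: [3.141, 0.003, 3.104]
contact_force: [0.3, -1.4, -1.2]
opening: 0.0849
finger_force: 0.0
t: 11.4
ee_pos: [0.4808, 0.0372, 0.1164]
orientation: [-3.141, -0.003, 3.102]
contact_force: [-1.0, -0.1, -0.4]
opening: 0.0853
finger_force: 0.0
```

Scaled: 0.02 m is 0.1, 0.015 m is 0.075.

```bash
python3 drive.py '[{"finger_gap": 0.085,"d": [-0.005,0,0.1]},{"finger_gap": 0.085,"d": [0,0,0.1]},{"finger_gap": 0.085,"d": [0,0,0.1]},{"finger_gap": 0.085,"d": [0,0,0.075]},{"finger_gap": 0.085,"d": [0,0,0.025]}]'
python3 drive.py '[{"finger_gap": 0.085},{"finger_gap": 0.066},{"finger_gap": 0.066},{"finger_gap": 0.066},{"finger_gap": 0.066}]' 25
python3 drive.py '[{"finger_gap": 0.06},{"finger_gap": 0.06},{"finger_gap": 0.06},{"finger_gap": 0.06}]'
```

```text
t: 11.82
ee_pos: [0.4823, 0.0368, 0.0374]
orientation: [-3.141, -0.002, 3.102]
contact_force: [-0.1, -0.1, -0.6]
opening: 0.0852
finger_force: 0.0
t: 12.23
ee_pos: [0.484, 0.0371, 0.0403]
orientation: [-3.141, 0.003, 3.102]
contact_force: [-1.8, -0.9, 6.9]
opening: 0.0676
finger_force: 28.6
t: 12.57
ee_pos: [0.484, 0.0371, 0.0404]
orientation: [-3.141, 0.003, 3.102]
contact_force: [-0.8, -1.2, 7.1]
opening: 0.0676
finger_force: 28.6
```

Scaled: -0.02 m is -0.1, -0.01 m is -0.05.

```bash
python3 drive.py '[{"finger_gap": 0.06,"d": [0,0,-0.05]},{"finger_gap": 0.06,"d": [0,0,-0.1]},{"finger_gap": 0.06,"d": [0,0,-0.1]},{"finger_gap": 0.06,"d": [0,0,-0.1]},{"finger_gap": 0.06,"d": [0,0,-0.05]}]'
python3 drive.py '[{"finger_gap": 0.06,"rz": 0.0064},{"finger_gap": 0.06,"rz": 0.008},{"finger_gap": 0.06,"rz": 0.0064},{"finger_gap": 0.06,"d": [0.03,0.075,0]},{"finger_gap": 0.06,"d": [0.05,0.125,0]}]'
python3 drive.py '[{"finger_gap": 0.06,"d": [0.0575,0.1525,0]},{"finger_gap": 0.06,"d": [0.0575,0.1525,0]},{"finger_gap": 0.06,"d": [0.0575,0.1525,0]},{"finger_gap": 0.06,"d": [0.0575,0.1525,0]},{"finger_gap": 0.06,"d": [0.0575,0.1525,0]}]'
python3 drive.py '[{"finger_gap": 0.06,"d": [0.0575,0.1525,0]},{"finger_gap": 0.06,"d": [0.0575,0.1525,0]},{"finger_gap": 0.06,"d": [0.05,0.125,0]},{"finger_gap": 0.06,"d": [0.03,0.075,0]},{"finger_gap": 0.06}]'
python3 drive.py '[{"finger_gap": 0.06},{"finger_gap": 0.06}]'
python3 - <<'E'
from h import *
d=bot.get_image("side"); cv2.imwrite("pics/s3.png",d["color"][180:400,150:480,::-1].repeat(2,0).repeat(2,1))
E
```

```text
t: 12.98
ee_pos: [0.4839, 0.0372, 0.122]
orientation: [3.141, 0.003, 3.102]
contact_force: [0.5, 0.8, -1.2]
opening: 0.0672
finger_force: 28.4
t: 13.4
ee_pos: [0.4743, 0.0784, 0.1188]
orientation: [-3.141, 0.0, 2.969]
contact_force: [0.9, -0.3, -1.4]
opening: 0.068
finger_force: 28.4
t: 13.82
ee_pos: [0.4426, 0.2408, 0.1189]
orientation: [-3.141, 0.0, 2.972]
contact_force: [0.4, 0.5, -0.4]
opening: 0.0673
finger_force: 28.4
t: 14.23
ee_pos: [0.4208, 0.3481, 0.1183]
orientation: [3.142, -0.0, 2.975]
contact_force: [0.5, 0.1, -0.2]
opening: 0.0675
finger_force: 28.4
t: 14.4
ee_pos: [0.4217, 0.3449, 0.1185]
orientation: [-3.141, 0.0, 2.972]
contact_force: [-0.2, -0.5, -0.5]
opening: 0.0679
finger_force: 28.4
```

View pics/s3.png

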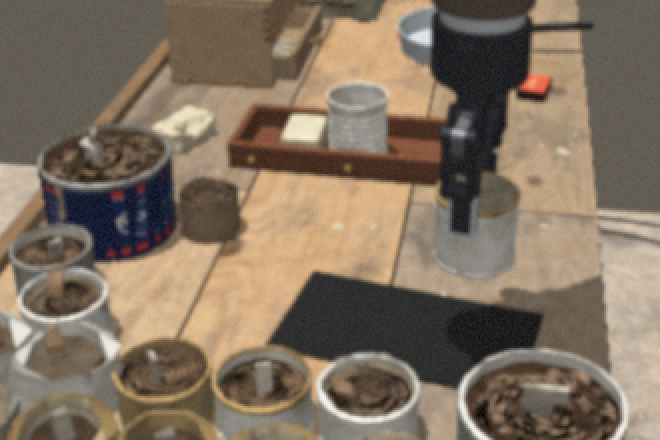

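The tin is held level at crop (475,235), above and short of the mat's near end. I'll shift and lower it.

Scaled: 0.02 m is 0.1, 0.002 m is 0.01.

```bash
python3 drive.py '[{"finger_gap": 0.06,"d": [0.01,0.06,0]},{"finger_gap": 0.06,"d": [0,0,0.1]},{"finger_gap": 0.06,"d": [0,0,0.1]},{"finger_gap": 0.06,"d": [0,0,0.1]},{"finger_gap": 0.06,"d": [0,0,0.06]}]'
python3 drive.py '[{"finger_gap": 0.06,"d": [0,0,0.02]},{"finger_gap": 0.06},{"finger_gap": 0.06}]'
```

```text
t: 14.87
ee_pos: [0.4215, 0.357, 0.0446]
orientation: [-3.14, -0.001, 2.971]
contact_force: [0.7, -0.7, -0.9]
opening: 0.0675
finger_force: 28.5
t: 15.12
ee_pos: [0.4222, 0.3578, 0.0434]
orientation: [3.141, 0.001, 2.972]
contact_force: [0.0, 0.1, -0.7]
opening: 0.0673
finger_force: 28.5
```

Scaled: 0.003 m is 0.015, 0.002 m is 0.01.

```bash
python3 drive.py '[{"finger_gap": 0.06,"d": [0,0,0.015]},{"finger_gap": 0.06,"d": [0,0,0.01]},{"finger_gap": 0.06}]'
python3 drive.py '[{"finger_gap": 0.06},{"finger_gap": 0.085},{"finger_gap": 0.085},{"finger_gap": 0.085}]'
python3 drive.py '[{"finger_gap": 0.085},{"finger_gap": 0.085}]'
```

```text
t: 15.37
ee_pos: [0.4223, 0.358, 0.0384]
orientation: [3.141, 0.001, 2.972]
contact_force: [0.7, 0.6, 1.2]
opening: 0.0676
finger_force: 28.5
t: 15.7
ee_pos: [0.4217, 0.3575, 0.0375]
orientation: [-3.141, 0.0, 2.972]
contact_force: [-0.5, -0.3, -0.7]
opening: 0.0848
finger_force: 0.0
t: 15.87
ee_pos: [0.4217, 0.3575, 0.0374]
orientation: [-3.141, 0.0, 2.972]
contact_force: [-0.1, -0.1, 0.4]
opening: 0.0844
finger_force: 0.0
```

Scaled: -0.03 m is -0.15, -0.015 m is -0.075.

```bash
python3 drive.py '[{"finger_gap": 0.085,"d": [0,0,-0.075]},{"finger_gap": 0.085,"d": [0,0,-0.15]},{"finger_gap": 0.085,"d": [0,0,-0.15]},{"finger_gap": 0.085,"d": [0,0,-0.15]},{"finger_gap": 0.085,"d": [0,0,-0.05]}]'
python3 drive.py '[{"finger_gap": 0.085,"rz": -0.0064},{"finger_gap": 0.085,"rz": -0.008},{"finger_gap": 0.085,"rz": -0.0064},{"finger_gap": 0.085,"d": [-0.04,-0.075,0]},{"finger_gap": 0.085,"d": [-0.065,-0.125,0]}]'
python3 drive.py '[{"finger_gap": 0.085,"d": [-0.0775,-0.155,0]},{"finger_gap": 0.085,"d": [-0.0775,-0.155,0]},{"finger_gap": 0.085,"d": [-0.0775,-0.155,0]},{"finger_gap": 0.085,"d": [-0.0775,-0.155,0]},{"finger_gap": 0.085,"d": [-0.0775,-0.155,0]}]'
python3 drive.py '[{"finger_gap": 0.085,"d": [-0.0775,-0.155,0]},{"finger_gap": 0.085,"d": [-0.0775,-0.155,0]},{"finger_gap": 0.085,"d": [-0.0625,-0.125,0]},{"finger_gap": 0.085,"d": [-0.04,-0.075,0]},{"finger_gap": 0.085}]'
python3 drive.py '[{"finger_gap": 0.085},{"finger_gap": 0.085}]'
python3 - <<'E'
from h import *
d=bot.get_image("wrist"); cv2.imwrite("pics/w4.png",d["color"][:,:,::-1])
E
```

```text
t: 16.28
ee_pos: [0.4227, 0.3584, 0.1571]
orientation: [3.138, 0.004, 2.972]
contact_force: [0.9, 0.1, 0.8]
opening: 0.0852
finger_force: 0.0
t: 16.7
ee_pos: [0.4406, 0.3177, 0.1518]
orientation: [-3.141, -0.001, 3.105]
contact_force: [1.1, -0.2, -0.5]
opening: 0.0849
finger_force: 0.0
t: 17.12
ee_pos: [0.5128, 0.1572, 0.1522]
orientation: [-3.141, -0.0, 3.102]
contact_force: [-0.0, 0.8, -0.3]
opening: 0.0849
finger_force: 0.0
t: 17.53
ee_pos: [0.5608, 0.052, 0.1518]
orientation: [-3.141, -0.0, 3.099]
contact_force: [0.5, -0.6, 0.2]
opening: 0.0853
finger_force: 0.0
t: 17.7
ee_pos: [0.5596, 0.0553, 0.1523]
orientation: [-3.141, -0.001, 3.102]
contact_force: [0.7, -1.4, -0.4]
opening: 0.0851
finger_force: 0.0
```

View pics/w4.png

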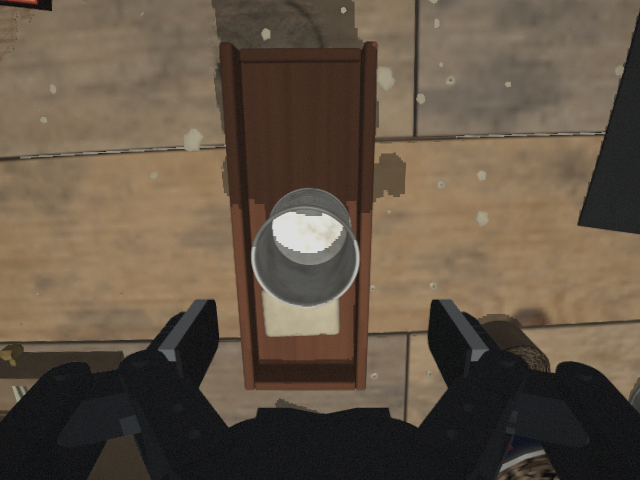

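The ribbed rim spans columns 251–359, rows 206–306; the wax block's lower edge runs (267,335)–(340,333), its sides at columns 264 and 341; caddy back outer corners (245,390),(367,390).

Run:
```python
from h import *
np.set_printoptions(precision=4,suppress=True)
d=bot.get_image("wrist")
print("ribbed",onz(d,[(251,257),(359,257),(305,206),(305,306)],.081).reshape(2,2,2).mean(1))
print("wax",onz(d,[(264,292),(341,292),(267,335),(340,333)],.033))
print("caddy",onz(d,[(245,390),(367,390),(221,43),(377,42)],.032))
```

```text
ribbed [[0.5624 0.0446]
 [0.5632 0.0446]]
wax [[0.6073 0.0077]
 [0.6095 0.0685]
 [0.646  0.0068]
 [0.6463 0.0669]]
caddy [[ 0.7009 -0.0174]
 [ 0.7046  0.0892]
 [ 0.4274 -0.0068]
 [ 0.431   0.0966]]
```

Scaled: 0.03 m is 0.15, -0.0113 m is -0.0565.

```bash
python3 drive.py '[{"finger_gap": 0.085,"d": [-0.0235,-0.0565,0]},{"finger_gap": 0.085,"d": [0,0,0.1]},{"finger_gap": 0.085,"d": [0,0,0.15]},{"finger_gap": 0.085,"d": [0,0,0.15]},{"finger_gap": 0.085,"d": [0,0,0.1]}]'
python3 drive.py '[{"finger_gap": 0.085,"d": [0,0,0.04]},{"finger_gap": 0.085},{"finger_gap": 0.066},{"finger_gap": 0.06},{"finger_gap": 0.06}]'
python3 drive.py '[{"finger_gap": 0.06},{"finger_gap": 0.06},{"finger_gap": 0.06},{"finger_gap": 0.06}]'
```

```text
t: 18.22
ee_pos: [0.5633, 0.0434, 0.0501]
orientation: [-3.141, -0.002, 3.103]
contact_force: [-0.1, -0.1, 0.5]
opening: 0.0848
finger_force: 0.0
t: 18.63
ee_pos: [0.5652, 0.0435, 0.0465]
orientation: [-3.142, 0.003, 3.102]
contact_force: [-0.8, 0.4, -1.0]
opening: 0.0676
finger_force: 28.4
t: 18.97
ee_pos: [0.5653, 0.0435, 0.0465]
orientation: [3.142, 0.003, 3.102]
contact_force: [0.0, 0.5, 7.1]
opening: 0.0677
finger_force: 29.0
```

Scaled: -0.03 m is -0.15, -0.01 m is -0.05.

```bash
python3 drive.py '[{"finger_gap": 0.06,"d": [0,0,-0.05]},{"finger_gap": 0.06,"d": [0,0,-0.1]},{"finger_gap": 0.06,"d": [0,0,-0.15]},{"finger_gap": 0.06,"d": [0,0,-0.1]},{"finger_gap": 0.06,"d": [0,0,-0.05]}]'
python3 drive.py '[{"finger_gap": 0.06,"rz": 0.0064},{"finger_gap": 0.06,"rz": 0.008},{"finger_gap": 0.06,"rz": 0.0064},{"finger_gap": 0.06,"d": [0.025,0.075,0]},{"finger_gap": 0.06,"d": [0.0425,0.125,0]}]'
python3 drive.py '[{"finger_gap": 0.06,"d": [0.05,0.15,0]},{"finger_gap": 0.06,"d": [0.05,0.15,0]},{"finger_gap": 0.06,"d": [0.05,0.15,0]},{"finger_gap": 0.06,"d": [0.05,0.15,0]},{"finger_gap": 0.06,"d": [0.05,0.15,0]}]'
python3 drive.py '[{"finger_gap": 0.06,"d": [0.05,0.15,0]},{"finger_gap": 0.06,"d": [0.05,0.15,0]},{"finger_gap": 0.06,"d": [0.0425,0.125,0]},{"finger_gap": 0.06,"d": [0.025,0.075,0]},{"finger_gap": 0.06}]'
python3 drive.py '[{"finger_gap": 0.06},{"finger_gap": 0.06}]'
```

```text
t: 19.38
ee_pos: [0.5651, 0.0435, 0.1385]
orientation: [3.141, 0.004, 3.102]
contact_force: [-0.4, 0.2, -1.1]
opening: 0.0678
finger_force: 28.6
t: 19.8
ee_pos: [0.5576, 0.0839, 0.1344]
orientation: [-3.141, -0.0, 2.969]
contact_force: [0.7, 0.8, -0.9]
opening: 0.0675
finger_force: 28.5
t: 20.22
ee_pos: [0.533, 0.2427, 0.1344]
orientation: [-3.141, -0.0, 2.972]
contact_force: [0.7, 0.5, 0.5]
opening: 0.0677
finger_force: 28.5
t: 20.63
ee_pos: [0.5166, 0.3481, 0.1339]
orientation: [-3.141, -0.001, 2.975]
contact_force: [0.5, 0.2, -0.6]
opening: 0.0677
finger_force: 28.6
t: 20.8
ee_pos: [0.5177, 0.3446, 0.1344]
orientation: [-3.141, -0.0, 2.971]
contact_force: [-0.2, -0.5, -0.1]
opening: 0.0676
finger_force: 28.6
```

Scaled: 0.03 m is 0.15, 0.02 m is 0.1.

```bash
python3 drive.py '[{"finger_gap": 0.06,"d": [-0.0185,-0.0175,0.1]},{"finger_gap": 0.06,"d": [0,0,0.15]},{"finger_gap": 0.06,"d": [0,0,0.1]},{"finger_gap": 0.06,"d": [0,0,0.05]},{"finger_gap": 0.06,"d": [0,0,0.025]}]'
python3 drive.py '[{"finger_gap": 0.06},{"finger_gap": 0.06}]'
```

```text
t: 21.22
ee_pos: [0.5202, 0.3398, 0.048]
orientation: [-3.139, -0.002, 2.97]
contact_force: [0.1, -0.4, -0.6]
opening: 0.0676
finger_force: 28.5
t: 21.38
ee_pos: [0.5212, 0.3414, 0.0508]
orientation: [3.141, 0.001, 2.971]
contact_force: [-0.2, -0.1, -0.1]
opening: 0.0678
finger_force: 28.5
```

Scaled: 0.004 m is 0.02, 0.002 m is 0.01.

```bash
python3 drive.py '[{"finger_gap": 0.06,"d": [0,0,0.02]},{"finger_gap": 0.06,"d": [0,0,0.01]},{"finger_gap": 0.06},{"finger_gap": 0.06}]'
python3 drive.py '[{"finger_gap": 0.085},{"finger_gap": 0.085},{"finger_gap": 0.085},{"finger_gap": 0.085},{"finger_gap": 0.085}]'
python3 drive.py '[{"finger_gap": 0.085,"d": [0,0,-0.075]},{"finger_gap": 0.085,"d": [0,0,-0.15]},{"finger_gap": 0.085,"d": [0,0,-0.15]},{"finger_gap": 0.085,"d": [0,0,-0.15]},{"finger_gap": 0.085,"d": [0,0,-0.05]}]'
```

```text
t: 21.72
ee_pos: [0.5211, 0.3419, 0.0445]
orientation: [3.141, 0.002, 2.972]
contact_force: [0.8, -0.4, 3.2]
opening: 0.0678
finger_force: 28.7
t: 22.13
ee_pos: [0.5204, 0.3415, 0.0434]
orientation: [-3.141, -0.0, 2.972]
contact_force: [0.8, -0.4, 0.7]
opening: 0.0846
finger_force: 0.0
t: 22.55
ee_pos: [0.5215, 0.3422, 0.1635]
orientation: [3.138, 0.004, 2.972]
contact_force: [1.3, -0.4, 1.5]
opening: 0.085
finger_force: 0.0
```

Scaled: 0.12 rad is 0.0191.

```bash
for i in 1 2; do python3 drive.py '[{"finger_gap": 0.085,"rz": 0.0191},{"finger_gap": 0.085,"rz": 0.0191},{"finger_gap": 0.085,"rz": 0.0191},{"finger_gap": 0.085,"rz": 0.0191},{"finger_gap": 0.085,"rz": 0.0191}]'>/dev/null; done
python3 drive.py '[{"finger_gap": 0.085,"rz": 0.0191},{"finger_gap": 0.085,"rz": 0.0186},{"finger_gap": 0.085},{"finger_gap": 0.085,"d": [-0.075,0.03,0]},{"finger_gap": 0.085,"d": [-0.125,0.05,0]}]'
python3 drive.py '[{"finger_gap": 0.085,"d": [-0.15,0.0575,0]},{"finger_gap": 0.085,"d": [-0.15,0.0575,0]},{"finger_gap": 0.085,"d": [-0.15,0.0575,0]},{"finger_gap": 0.085,"d": [-0.15,0.0575,0]},{"finger_gap": 0.085,"d": [-0.15,0.0575,0]}]'
python3 drive.py '[{"finger_gap": 0.085,"d": [-0.15,0.0575,0]},{"finger_gap": 0.085,"d": [-0.15,0.0575,0]},{"finger_gap": 0.085,"d": [-0.125,0.05,0]},{"finger_gap": 0.085,"d": [-0.075,0.03,0]},{"finger_gap": 0.085}]'
python3 drive.py '[{"finger_gap": 0.085},{"finger_gap": 0.085}]'
python3 - <<'E'
from h import *
d=bot.get_image("wrist"); cv2.imwrite("pics/w5.png",d["color"][:,:,::-1])
E
```

```text
t: 23.8
ee_pos: [0.5345, 0.3022, 0.158]
orientation: [-3.141, 0.0, 1.542]
contact_force: [0.5, 0.0, 0.5]
opening: 0.0848
finger_force: 0.0
t: 24.22
ee_pos: [0.5874, 0.1476, 0.1585]
orientation: [3.142, 0.0, 1.54]
contact_force: [-0.1, 0.5, 0.1]
opening: 0.085
finger_force: 0.0
t: 24.63
ee_pos: [0.6233, 0.0446, 0.1581]
orientation: [-3.141, 0.001, 1.536]
contact_force: [0.7, 0.7, -0.1]
opening: 0.0849
finger_force: 0.0
t: 24.8
ee_pos: [0.6223, 0.0483, 0.1585]
orientation: [-3.141, 0.0, 1.537]
contact_force: [-0.4, -0.9, 0.5]
opening: 0.0851
finger_force: 0.0
```

View pics/w5.png

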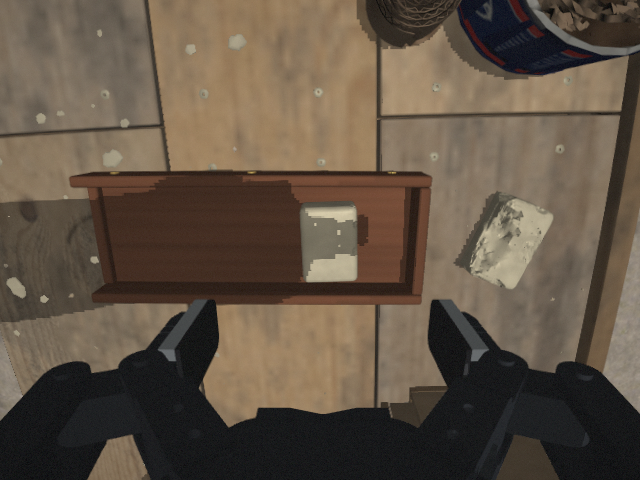

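The wax top shows corners (300,206),(357,206),(357,281),(302,281) in the caddy; the rough block at (510,240) is clear of the right finger.

Run:
```python
from h import *
np.set_printoptions(precision=4,suppress=True)
d=bot.get_image("wrist")
p=onz(d,[(300,206),(357,206),(357,281),(302,281)],.033)
print("wax",p,p.mean(0), onz(d,[(460,265),(515,290)],0.0), "box",onz(d,[(410,388),(400,430)],0.0))
s=bot.state();yaw=s["orientation"][2];D=p.mean(0)-s["ee_pos"][:2];print(D@[np.cos(yaw),np.sin(yaw)],D@[np.sin(yaw),-np.cos(yaw)])
```

```text
wax [[0.6058 0.0676]
 [0.6487 0.0662]
 [0.6484 0.0052]
 [0.6044 0.0066]] [0.6268 0.0364] [[ 0.7435  0.0033]
 [ 0.7969 -0.0231]] box [[ 0.7041 -0.1269]
 [ 0.6961 -0.1801]]
-0.012219989861928857 0.0049672024097080925
```

Scaled: 0.03 m is 0.15, 0.02 m is 0.1.

```bash
python3 drive.py '[{"finger_gap": 0.085,"d": [-0.03,0.0125,0.05]},{"finger_gap": 0.085,"d": [-0.03,0.0125,0.1]},{"finger_gap": 0.085,"d": [0,0,0.15]},{"finger_gap": 0.085,"d": [0,0,0.15]},{"finger_gap": 0.085,"d": [0,0,0.1]}]'
python3 drive.py '[{"finger_gap": 0.085,"d": [0,0,0.05]},{"finger_gap": 0.085},{"finger_gap": 0.085}]'
```

```text
t: 25.32
ee_pos: [0.6259, 0.0357, 0.045]
orientation: [-3.139, 0.001, 1.536]
contact_force: [0.2, -0.2, -0.3]
opening: 0.0852
finger_force: 0.0
t: 25.57
ee_pos: [0.6272, 0.0357, 0.0389]
orientation: [3.142, 0.0, 1.536]
contact_force: [0.9, 0.7, 0.5]
opening: 0.0851
finger_force: 0.0
```

The manual's scale: shifts go in shares of 0.2 m and turns go in shares of 2 pi rad. Converting my numbers, 0.01 m is 0.05, 0.006 m is 0.03.

```bash
python3 drive.py '[{"finger_gap": 0.085,"d": [0,0,0.05]},{"finger_gap": 0.085,"d": [0,0,0.05]},{"finger_gap": 0.085,"d": [0,0,0.03]},{"finger_gap": 0.085,"d": [0,0,0.01]},{"finger_gap": 0.085}]'
python3 drive.py '[{"finger_gap": 0.06},{"finger_gap": 0.05},{"finger_gap": 0.036},{"finger_gap": 0.036},{"finger_gap": 0.036}]' 30
python3 drive.py '[{"finger_gap": 0.036},{"finger_gap": 0.036},{"finger_gap": 0.036},{"finger_gap": 0.036}]'
```

```text
t: 25.98
ee_pos: [0.6267, 0.0355, 0.0098]
orientation: [-3.141, 0.0, 1.535]
contact_force: [-0.4, 0.4, -0.3]
opening: 0.0847
finger_force: 0.0
t: 26.4
ee_pos: [0.6275, 0.0355, 0.0113]
orientation: [3.14, 0.0, 1.535]
contact_force: [-0.1, -0.0, 1.3]
opening: 0.0434
finger_force: 30.9
t: 26.73
ee_pos: [0.6276, 0.0355, 0.0112]
orientation: [3.14, 0.0, 1.535]
contact_force: [-0.2, 0.3, 5.7]
opening: 0.0435
finger_force: 31.2
```

Scaled: -0.035 m is -0.175, -0.025 m is -0.125.

```bash
python3 drive.py '[{"finger_gap": 0.036,"d": [0,0,-0.05]},{"finger_gap": 0.036,"d": [0,0,-0.125]},{"finger_gap": 0.036,"d": [0,0,-0.175]},{"finger_gap": 0.036,"d": [0,0,-0.175]},{"finger_gap": 0.036,"d": [0,0,-0.075]}]'
python3 - <<'E'
from h import *
np.set_printoptions(precision=4,suppress=True)
for n,s in(("scene",(427,217)),("side",(378,196))):
    d=bot.get_image(n); h=cv2.cvtColor(d["color"],cv2.COLOR_RGB2HSV)
    m=(h[:,:,0]>90)&(h[:,:,0]<130)&(h[:,:,1]>22)&(h[:,:,2]>60)
    m=cv2.morphologyEx(m.astype(np.uint8),cv2.MORPH_OPEN,np.ones((3,3)))
    b=blob(m,s); c=max(cv2.findContours(b.astype(np.uint8),0,1)[0],key=cv2.contourArea).reshape(-1,2)
    x,y,w,hh=cv2.boundingRect(c); print(n,(x,y,w,hh))
    # rim: left/right extremes and upper half outline
    yl=c[c[:,0].argmin(),1]; yr=c[c[:,0].argmax(),1]
    q=c[c[:,1]<=(yl+yr)/2-1]; p=onz(d,q,.035)
    A=np.c_[2*p,np.ones(len(p))];k=np.linalg.lstsq(A,(p**2).sum(1),rcond=None)[0];r=np.sqrt(k[2]+k[0]**2+k[1]**2)
    print("centre",k[:2],"r",r,np.abs(np.hypot(*(p-k[:2]).T)-r).max())
E
```

```text
t: 27.15
ee_pos: [0.6281, 0.0356, 0.1359]
orientation: [3.137, -0.0, 1.535]
contact_force: [0.9, 0.0, 0.0]
opening: 0.0436
finger_force: 30.6
scene (0, 0, 640, 480)
centre [ 2.0257 -3.1581] r 2.779995318721037 2.7925696135996154
side (0, 0, 640, 480)
centre [6546.2425 1926.0772] r 6846.350404374014 3434.757672916052
```

Run:
```python
from h import *
np.set_printoptions(precision=4,suppress=True)
for n,s in(("scene",(427,218)),("side",(378,196))):
    d=bot.get_image(n); I=d["color"].astype(int); print(n,I[s[1],s[0]])
    m=(I[:,:,2]-I[:,:,0]>5)&(I[:,:,2]>60)
    m=cv2.morphologyEx(m.astype(np.uint8),cv2.MORPH_OPEN,np.ones((3,3)))
    b=blob(m,s); c=max(cv2.findContours(b.astype(np.uint8),0,1)[0],key=cv2.contourArea).reshape(-1,2)
    x,y,w,hh=cv2.boundingRect(c); print(n,(x,y,w,hh))
    yl=c[c[:,0].argmin(),1]; yr=c[c[:,0].argmax(),1]
    q=c[c[:,1]<=(yl+yr)/2-1]; p=onz(d,q,.035)
    A=np.c_[2*p,np.ones(len(p))];k=np.linalg.lstsq(A,(p**2).sum(1),rcond=None)[0];r=np.sqrt(k[2]+k[0]**2+k[1]**2)
    print("centre",k[:2],"r",r,np.abs(np.hypot(*(p-k[:2]).T)-r).max())
```

```text
scene [208 217 219]
scene (393, 200, 70, 36)
centre [ 0.47   -0.2926] r 0.06902095776356351 0.024145014516014314
side [220 225 226]
side (354, 185, 51, 21)
centre [ 0.4692 -0.2945] r 0.052436958920645094 0.03334495452718848
```

Scaled: 0.12 rad is 0.0191.

```bash
for i in 1 2; do python3 drive.py '[{"finger_gap": 0.036,"rz": 0.0191},{"finger_gap": 0.036,"rz": 0.0191},{"finger_gap": 0.036,"rz": 0.0191},{"finger_gap": 0.036,"rz": 0.0191},{"finger_gap": 0.036,"rz": 0.0191}]'>/dev/null; done
python3 drive.py '[{"finger_gap": 0.036,"rz": 0.0191},{"finger_gap": 0.036,"rz": 0.0183},{"finger_gap": 0.036},{"finger_gap": 0.036,"d": [-0.055,0.065,0]},{"finger_gap": 0.036,"d": [-0.085,0.1,0]}]'
python3 drive.py '[{"finger_gap": 0.036,"d": [-0.1075,0.1275,0]},{"finger_gap": 0.036,"d": [-0.1075,0.1275,0]},{"finger_gap": 0.036,"d": [-0.1075,0.1275,0]},{"finger_gap": 0.036,"d": [-0.1075,0.1275,0]},{"finger_gap": 0.036,"d": [-0.1075,0.1275,0]}]'
python3 drive.py '[{"finger_gap": 0.036,"d": [-0.1075,0.1275,0]},{"finger_gap": 0.036,"d": [-0.1075,0.1275,0]},{"finger_gap": 0.036,"d": [-0.1075,0.1275,0]},{"finger_gap": 0.036,"d": [-0.1075,0.1275,0]},{"finger_gap": 0.036,"d": [-0.085,0.1,0]}]'
python3 drive.py '[{"finger_gap": 0.036,"d": [-0.055,0.065,0]},{"finger_gap": 0.036},{"finger_gap": 0.036}]'
python3 - <<'E'
from h import *
d=bot.get_image("wrist"); cv2.imwrite("pics/w6.png",d["color"][:,:,::-1])
E
```

```text
t: 28.6
ee_pos: [0.6022, 0.0009, 0.1286]
orientation: [-3.141, 0.002, 0.107]
contact_force: [-0.5, -0.3, 0.1]
opening: 0.0433
finger_force: 30.6
t: 29.02
ee_pos: [0.5066, -0.1386, 0.1294]
orientation: [-3.141, 0.002, 0.105]
contact_force: [0.6, -1.1, -0.4]
opening: 0.0434
finger_force: 30.6
t: 29.43
ee_pos: [0.416, -0.2706, 0.1296]
orientation: [-3.141, 0.002, 0.104]
contact_force: [1.3, -0.3, -0.6]
opening: 0.0437
finger_force: 30.6
t: 29.68
ee_pos: [0.4076, -0.2836, 0.1298]
orientation: [-3.141, 0.001, 0.101]
contact_force: [-0.2, 0.3, -0.9]
opening: 0.0437
finger_force: 30.6
```

View pics/w6.png

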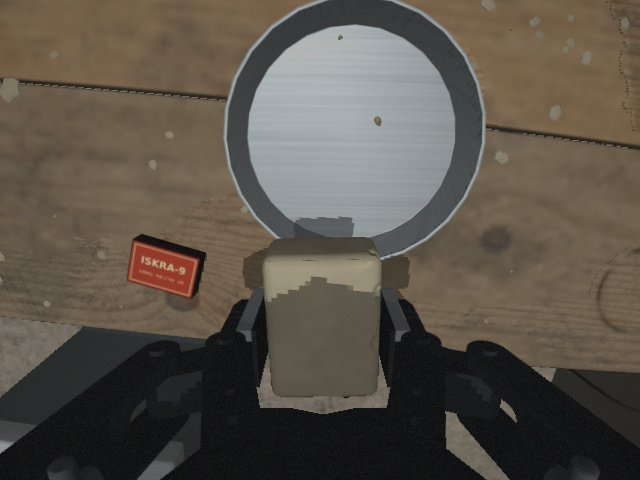

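The pan rim spans columns 225–486 (widest near row 125), with its floor disc at columns 247–456, rows 24–237. The wax is held squarely in front.

Run:
```python
from h import *
np.set_printoptions(precision=4,suppress=True)
d=bot.get_image("wrist")
def circ(p):
    A=np.c_[2*p,np.ones(len(p))];k=np.linalg.lstsq(A,(p**2).sum(1),rcond=None)[0];return k[:2],np.sqrt(k[2]+k[0]**2+k[1]**2)
I=d["color"].astype(int)
g=cv2.cvtColor(d["color"],cv2.COLOR_RGB2GRAY)
m=((I[:,:,2]-I[:,:,0])>-3).astype(np.uint8)
m=cv2.morphologyEx(m,cv2.MORPH_OPEN,np.ones((5,5)));b=blob(m,(350,130))
R=[]
for y in range(15,225,5):
    xs=np.where(b[y])[0]; xs=xs[(xs>200)&(xs<510)]
    if len(xs)>50: R+=[(xs[0],y),(xs[-1],y)]
print(R[::8]); print("rim fit",circ(onz(d,R,.035)))
print("manual rim",circ(onz(d,[(225,130),(486,125),(237,170),(410,249),(300,5),(420,10)],.035)))
print("floor",circ(onz(d,[(247,128),(456,128),(350,24),(350,237)],.004)))
```

```text
[(np.int64(289), 15), (np.int64(264), 35), (np.int64(248), 55), (np.int64(237), 75), (np.int64(230), 95), (np.int64(226), 115), (np.int64(225), 135), (np.int64(227), 155), (np.int64(232), 175), (np.int64(240), 195), (np.int64(253), 215)]
rim fit (array([ 0.4765, -0.2967]), np.float64(0.08299401423144258))
manual rim (array([ 0.4783, -0.2976]), np.float64(0.08254189861890641))
floor (array([ 0.4778, -0.2964]), np.float64(0.07462482405062111))
```

Scaled: 0.022 m is 0.11, 0.005 m is 0.025.

```bash
python3 drive.py '[{"finger_gap": 0.036,"d": [0.05,0.015,0]},{"finger_gap": 0.036,"d": [0.1,0.03,0]},{"finger_gap": 0.036,"d": [0.11,0.03,0]},{"finger_gap": 0.036,"d": [0.05,0.015,0]},{"finger_gap": 0.036,"d": [0.025,0.01,0]}]'
python3 drive.py '[{"finger_gap": 0.036,"d": [0,0,0.05]},{"finger_gap": 0.036,"d": [0,0,0.1]},{"finger_gap": 0.036,"d": [0,0,0.15]},{"finger_gap": 0.036,"d": [0,0,0.1]},{"finger_gap": 0.036,"d": [0,0,0.05]}]'
python3 drive.py '[{"finger_gap": 0.036,"d": [0,0,0.025]},{"finger_gap": 0.036},{"finger_gap": 0.036}]'
```

```text
t: 30.2
ee_pos: [0.4789, -0.2959, 0.13]
orientation: [-3.141, 0.0, 0.103]
contact_force: [0.4, 0.2, -0.3]
opening: 0.0436
finger_force: 30.6
t: 30.62
ee_pos: [0.475, -0.2954, 0.0371]
orientation: [-3.139, 0.004, 0.1]
contact_force: [-0.6, 0.2, -0.6]
opening: 0.0438
finger_force: 30.6
t: 30.87
ee_pos: [0.4773, -0.2969, 0.0367]
orientation: [3.141, -0.001, 0.1]
contact_force: [-0.2, 0.1, -0.9]
opening: 0.0436
finger_force: 30.6
```

Scaled: 0.008 m is 0.04, 0.005 m is 0.025.

```bash
python3 drive.py '[{"finger_gap": 0.036,"d": [0,0,0.04]},{"finger_gap": 0.036,"d": [0,0,0.04]},{"finger_gap": 0.036,"d": [0,0,0.025]},{"finger_gap": 0.036,"d": [0,0,0.015]},{"finger_gap": 0.036}]'
python3 drive.py '[{"finger_gap": 0.036,"d": [0,0,0.005]},{"finger_gap": 0.036}]'
```

```text
t: 31.28
ee_pos: [0.4766, -0.2964, 0.0107]
orientation: [-3.141, 0.001, 0.1]
contact_force: [-0.4, -0.1, -1.2]
opening: 0.0439
finger_force: 30.6
t: 31.45
ee_pos: [0.4771, -0.2967, 0.0108]
orientation: [3.141, -0.0, 0.1]
contact_force: [0.8, 0.2, -1.1]
opening: 0.044
finger_force: 30.6
```

Scaled: -0.035 m is -0.175, -0.03 m is -0.15.

```bash
python3 drive.py '[{"finger_gap": 0.075},{"finger_gap": 0.075},{"finger_gap": 0.075},{"finger_gap": 0.075},{"finger_gap": 0.075}]'
python3 drive.py '[{"finger_gap": 0.075,"d": [0,0,-0.075]},{"finger_gap": 0.075,"d": [0,0,-0.15]},{"finger_gap": 0.075,"d": [0,0,-0.175]},{"finger_gap": 0.075,"d": [0,0,-0.175]},{"finger_gap": 0.075,"d": [0,0,-0.1]}]'
python3 drive.py '[{"finger_gap": 0.085,"d": [-0.1,0,0]},{"finger_gap": 0.085,"d": [-0.15,0,0]},{"finger_gap": 0.085,"d": [-0.1,0,0]},{"finger_gap": 0.085},{"finger_gap": 0.085}]'
python3 - <<'E'
from h import *
d=bot.get_image("wrist"); cv2.imwrite("pics/w7.png",d["color"][:,:,::-1])
E
```

```text
t: 31.87
ee_pos: [0.4772, -0.2967, 0.0109]
orientation: [3.141, -0.0, 0.1]
contact_force: [0.7, -0.4, -0.7]
opening: 0.0751
finger_force: 0.0
t: 32.28
ee_pos: [0.4777, -0.297, 0.1499]
orientation: [3.139, -0.003, 0.1]
contact_force: [0.7, -0.5, 1.1]
opening: 0.0752
finger_force: 0.0
t: 32.7
ee_pos: [0.407, -0.3039, 0.1462]
orientation: [3.141, -0.001, 0.099]
contact_force: [0.6, 0.4, 0.5]
opening: 0.0849
finger_force: 0.0
```

View pics/w7.png

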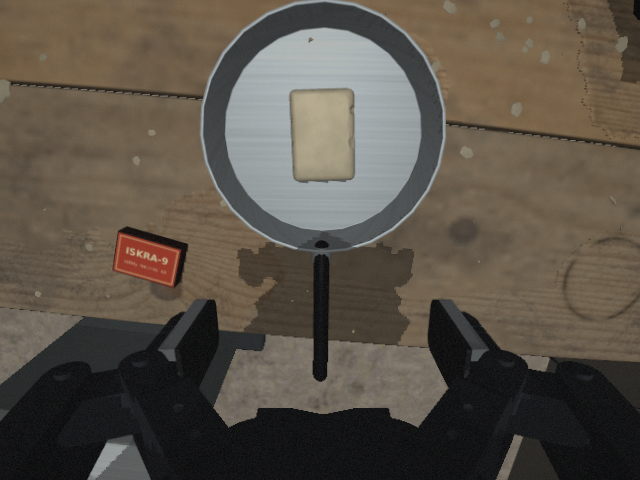

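The wax lies flat at (322,135), near the pan floor's centre (323,129), let go. Now the tins go back, ribbed first.

Scaled: -0.12 rad is -0.0191.

```bash
for i in 1 2 3 4; do python3 drive.py '[{"finger_gap": 0.085,"rz": -0.0191},{"finger_gap": 0.085,"rz": -0.0191},{"finger_gap": 0.085,"rz": -0.0191},{"finger_gap": 0.085,"rz": -0.0191},{"finger_gap": 0.085,"rz": -0.0191}]'>/dev/null; done
python3 drive.py '[{"finger_gap": 0.085,"rz": -0.0191},{"finger_gap": 0.085,"rz": -0.0191},{"finger_gap": 0.085,"rz": -0.0191},{"finger_gap": 0.085,"rz": -0.018},{"finger_gap": 0.085}]'
python3 drive.py '[{"finger_gap": 0.085,"d": [0,0.06,0]},{"finger_gap": 0.085,"d": [0,0.125,0]},{"finger_gap": 0.085,"d": [0,0.175,0]},{"finger_gap": 0.085,"d": [0,0.175,0]},{"finger_gap": 0.085,"d": [0,0.175,0]}]'>/dev/null
for i in 1 2; do python3 drive.py '[{"finger_gap": 0.085,"d": [0,0.175,0]},{"finger_gap": 0.085,"d": [0,0.175,0]},{"finger_gap": 0.085,"d": [0,0.175,0]},{"finger_gap": 0.085,"d": [0,0.175,0]},{"finger_gap": 0.085,"d": [0,0.175,0]}]'; done
python3 drive.py '[{"finger_gap": 0.085,"d": [0,0.175,0]},{"finger_gap": 0.085,"d": [0,0.175,0]},{"finger_gap": 0.085,"d": [0,0.175,0]},{"finger_gap": 0.085,"d": [0,0.15,0]},{"finger_gap": 0.085,"d": [0,0.1,0]}]'
python3 drive.py '[{"finger_gap": 0.085,"d": [0,0.05,0]},{"finger_gap": 0.085},{"finger_gap": 0.085}]'
python3 - <<'E'
from h import *
d=bot.get_image("wrist"); cv2.imwrite("pics/w8.png",d["color"][:,:,::-1])
E
```

```text
t: 34.83
ee_pos: [0.4083, -0.3034, 0.1454]
orientation: [-3.142, -0.0, 2.979]
contact_force: [0.3, -0.2, 0.3]
opening: 0.085
finger_force: 0.0
t: 35.67
ee_pos: [0.4605, 0.0115, 0.1458]
orientation: [-3.142, 0.001, 2.969]
contact_force: [0.8, -1.3, 0.2]
opening: 0.0848
finger_force: 0.0
t: 36.08
ee_pos: [0.4896, 0.1842, 0.1456]
orientation: [-3.142, 0.0, 2.969]
contact_force: [1.2, 0.2, 0.7]
opening: 0.0849
finger_force: 0.0
t: 36.5
ee_pos: [0.5152, 0.3379, 0.1449]
orientation: [-3.141, -0.0, 2.971]
contact_force: [2.0, 0.8, -0.7]
opening: 0.0853
finger_force: 0.0
t: 36.75
ee_pos: [0.5171, 0.3441, 0.1452]
orientation: [-3.14, -0.0, 2.972]
contact_force: [-0.4, -0.4, 1.0]
opening: 0.0851
finger_force: 0.0
```

View pics/w8.png

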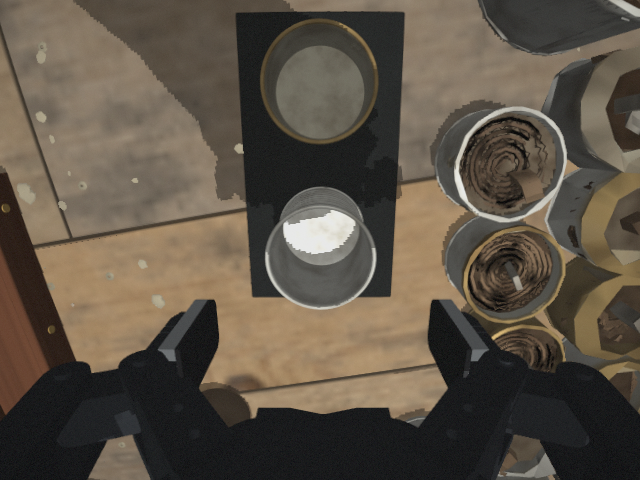

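Both tins stand upright on the mat: short rim at (320,82), ribbed rim at (321,257).

Scaled: 0.03 m is 0.15, -0.0042 m is -0.021.

```bash
python3 drive.py '[{"finger_gap": 0.085,"d": [-0.021,-0.0085,0]},{"finger_gap": 0.085,"d": [0,0,0.1]},{"finger_gap": 0.085,"d": [0,0,0.15]},{"finger_gap": 0.085,"d": [0,0,0.15]},{"finger_gap": 0.085,"d": [0,0,0.05]}]'
python3 drive.py '[{"finger_gap": 0.085,"d": [0,0,0.04]},{"finger_gap": 0.085},{"finger_gap": 0.085}]'
```

```text
t: 37.22
ee_pos: [0.5203, 0.3392, 0.0515]
orientation: [-3.138, -0.003, 2.971]
contact_force: [-0.5, 0.4, -0.7]
opening: 0.085
finger_force: 0.0
t: 37.47
ee_pos: [0.5221, 0.3416, 0.049]
orientation: [3.141, 0.001, 2.972]
contact_force: [0.7, -0.1, 0.1]
opening: 0.0853
finger_force: 0.0
```

Scaled: 0.005 m is 0.025, 0.001 m is 0.005.

```bash
python3 drive.py '[{"finger_gap": 0.085,"d": [0.005,0,0.025]},{"finger_gap": 0.085},{"finger_gap": 0.066},{"finger_gap": 0.06},{"finger_gap": 0.06}]' 25
python3 drive.py '[{"finger_gap": 0.06},{"finger_gap": 0.06},{"finger_gap": 0.06},{"finger_gap": 0.06}]'
python3 drive.py '[{"finger_gap": 0.06,"d": [0,0,-0.05]},{"finger_gap": 0.06,"d": [0,0,-0.1]},{"finger_gap": 0.06,"d": [0,0,-0.15]},{"finger_gap": 0.06,"d": [0,0,-0.1]},{"finger_gap": 0.06,"d": [0,0,-0.05]}]'
python3 drive.py '[{"finger_gap": 0.06,"rz": -0.0064},{"finger_gap": 0.06,"rz": -0.008},{"finger_gap": 0.06,"rz": -0.0064},{"finger_gap": 0.06},{"finger_gap": 0.06}]'
```

```text
t: 37.88
ee_pos: [0.5208, 0.3421, 0.0433]
orientation: [3.141, 0.001, 2.973]
contact_force: [-0.7, -0.5, 3.5]
opening: 0.0676
finger_force: 28.4
t: 38.22
ee_pos: [0.5208, 0.3421, 0.0434]
orientation: [3.141, 0.001, 2.973]
contact_force: [-0.2, -0.8, 5.2]
opening: 0.0679
finger_force: 28.6
t: 38.63
ee_pos: [0.5212, 0.3423, 0.1361]
orientation: [3.14, 0.003, 2.973]
contact_force: [0.1, 0.4, -0.6]
opening: 0.068
finger_force: 28.4
t: 39.05
ee_pos: [0.5203, 0.3417, 0.132]
orientation: [-3.141, -0.001, 3.102]
contact_force: [-0.2, 1.0, -1.6]
opening: 0.0675
finger_force: 28.4
```

```bash
python3 drive.py '[{"finger_gap": 0.06,"d": [-0.015,-0.075,0]},{"finger_gap": 0.06,"d": [-0.025,-0.125,0]},{"finger_gap": 0.06,"d": [-0.0285,-0.15,0]},{"finger_gap": 0.06,"d": [-0.0285,-0.15,0]},{"finger_gap": 0.06,"d": [-0.0285,-0.15,0]}]' >/dev/null
python3 drive.py '[{"finger_gap": 0.06,"d": [-0.0285,-0.15,0]},{"finger_gap": 0.06,"d": [-0.0285,-0.15,0]},{"finger_gap": 0.06,"d": [-0.0285,-0.15,0]},{"finger_gap": 0.06,"d": [-0.0285,-0.15,0]},{"finger_gap": 0.06,"d": [-0.025,-0.125,0]}]'
python3 drive.py '[{"finger_gap": 0.06,"d": [-0.015,-0.075,0]},{"finger_gap": 0.06},{"finger_gap": 0.06},{"finger_gap": 0.06}]'
```

```text
t: 39.88
ee_pos: [0.5625, 0.0624, 0.1326]
orientation: [-3.141, 0.0, 3.101]
contact_force: [0.3, -0.1, -0.5]
opening: 0.0681
finger_force: 28.4
t: 40.22
ee_pos: [0.565, 0.05, 0.1326]
orientation: [-3.141, -0.0, 3.102]
contact_force: [-0.0, 0.5, -1.1]
opening: 0.0678
finger_force: 28.5
```

Scaled: 0.03 m is 0.15, 0.02 m is 0.1.

```bash
python3 drive.py '[{"finger_gap": 0.06,"d": [0,-0.02,0]},{"finger_gap": 0.06,"d": [0,-0.0125,0.1]},{"finger_gap": 0.06,"d": [0,0,0.15]},{"finger_gap": 0.06,"d": [0,0,0.1]},{"finger_gap": 0.06,"d": [0,0,0.04]}]'
python3 drive.py '[{"finger_gap": 0.06},{"finger_gap": 0.06}]'
```

```text
t: 40.63
ee_pos: [0.5632, 0.0439, 0.0514]
orientation: [-3.141, -0.004, 3.104]
contact_force: [-0.4, -0.7, -0.7]
opening: 0.0676
finger_force: 28.4
t: 40.8
ee_pos: [0.5651, 0.0438, 0.0553]
orientation: [-3.141, 0.0, 3.104]
contact_force: [-0.3, -0.4, -0.7]
opening: 0.0677
finger_force: 28.4
```

Scaled: 0.004 m is 0.02, 0.002 m is 0.01.

```bash
python3 drive.py '[{"finger_gap": 0.06,"d": [0,0,0.02]},{"finger_gap": 0.06,"d": [0,0,0.02]},{"finger_gap": 0.06,"d": [0,0,0.01]},{"finger_gap": 0.06},{"finger_gap": 0.06}]'
python3 drive.py '[{"finger_gap": 0.085},{"finger_gap": 0.085},{"finger_gap": 0.085},{"finger_gap": 0.085},{"finger_gap": 0.085}]'
python3 drive.py '[{"finger_gap": 0.085,"d": [0,0,-0.075]},{"finger_gap": 0.085,"d": [0,0,-0.15]},{"finger_gap": 0.085,"d": [0,0,-0.15]},{"finger_gap": 0.085,"d": [0,0,-0.15]},{"finger_gap": 0.085,"d": [0,0,-0.05]}]'
python3 drive.py '[{"finger_gap": 0.085,"rz": 0.0064},{"finger_gap": 0.085,"rz": 0.008},{"finger_gap": 0.085,"rz": 0.0064},{"finger_gap": 0.085},{"finger_gap": 0.085}]'
```

```text
t: 41.22
ee_pos: [0.5654, 0.0434, 0.0453]
orientation: [-3.142, 0.001, 3.103]
contact_force: [0.2, -0.0, 2.6]
opening: 0.0681
finger_force: 28.6
t: 41.63
ee_pos: [0.5649, 0.0434, 0.0445]
orientation: [-3.141, -0.0, 3.103]
contact_force: [1.3, 0.9, 0.8]
opening: 0.085
finger_force: 0.0
t: 42.05
ee_pos: [0.5662, 0.0435, 0.1644]
orientation: [3.141, 0.005, 3.103]
contact_force: [0.8, 0.1, 0.1]
opening: 0.085
finger_force: 0.0
t: 42.47
ee_pos: [0.5648, 0.0434, 0.1592]
orientation: [-3.141, -0.0, 2.974]
contact_force: [-0.1, 0.3, 1.2]
opening: 0.085
finger_force: 0.0
```

Scaled: 0.0296 m is 0.148, 0.02 m is 0.1.

```bash
python3 drive.py '[{"finger_gap": 0.085,"d": [0.05,0.075,0]},{"finger_gap": 0.085,"d": [0.08,0.1175,0]},{"finger_gap": 0.085,"d": [0.1,0.148,0]},{"finger_gap": 0.085,"d": [0.1,0.148,0]},{"finger_gap": 0.085,"d": [0.1,0.148,0]}]' >/dev/null
python3 drive.py '[{"finger_gap": 0.085,"d": [0.1,0.148,0]},{"finger_gap": 0.085,"d": [0.1,0.148,0]},{"finger_gap": 0.085,"d": [0.1,0.148,0]},{"finger_gap": 0.085,"d": [0.1,0.148,0]},{"finger_gap": 0.085,"d": [0.08,0.1175,0]}]' >/dev/null
python3 drive.py '[{"finger_gap": 0.085,"d": [0.05,0.075,0]},{"finger_gap": 0.085},{"finger_gap": 0.085},{"finger_gap": 0.085}]'
```

```text
t: 43.63
ee_pos: [0.4235, 0.3553, 0.1593]
orientation: [-3.141, 0.0, 2.974]
contact_force: [0.0, -0.2, 0.1]
opening: 0.085
finger_force: 0.0
```

Scaled: 0.035 m is 0.175, 0.002 m is 0.01.

```bash
python3 drive.py '[{"finger_gap": 0.085,"d": [0.01,0.01,0]},{"finger_gap": 0.085,"d": [0,0,0.1]},{"finger_gap": 0.085,"d": [0,0,0.175]},{"finger_gap": 0.085,"d": [0,0,0.175]},{"finger_gap": 0.085,"d": [0,0,0.075]}]'
python3 drive.py '[{"finger_gap": 0.085,"d": [0,0,0.04]},{"finger_gap": 0.085},{"finger_gap": 0.085}]'
```

```text
t: 44.05
ee_pos: [0.4207, 0.356, 0.0502]
orientation: [-3.138, -0.003, 2.972]
contact_force: [-0.2, -0.5, -1.2]
opening: 0.0851
finger_force: 0.0
t: 44.3
ee_pos: [0.4223, 0.3579, 0.0475]
orientation: [3.141, 0.001, 2.972]
contact_force: [1.1, 0.6, 0.6]
opening: 0.0851
finger_force: 0.0
```

Scaled: 0.006 m is 0.03, 0.003 m is 0.015.

```bash
python3 drive.py '[{"finger_gap": 0.085,"d": [0,0,0.03]},{"finger_gap": 0.085,"d": [0,0,0.015]},{"finger_gap": 0.085},{"finger_gap": 0.066},{"finger_gap": 0.06}]' 25
python3 drive.py '[{"finger_gap": 0.06},{"finger_gap": 0.06},{"finger_gap": 0.06},{"finger_gap": 0.06},{"finger_gap": 0.06}]'
python3 drive.py '[{"finger_gap": 0.06,"d": [0,0,-0.05]},{"finger_gap": 0.06,"d": [0,0,-0.1]},{"finger_gap": 0.06,"d": [0,0,-0.15]},{"finger_gap": 0.06,"d": [0,0,-0.1]},{"finger_gap": 0.06,"d": [0,0,-0.05]}]'
python3 drive.py '[{"finger_gap": 0.06,"rz": -0.0064},{"finger_gap": 0.06,"rz": -0.008},{"finger_gap": 0.06,"rz": -0.0064},{"finger_gap": 0.06},{"finger_gap": 0.06}]'
```

```text
t: 44.72
ee_pos: [0.422, 0.3583, 0.0381]
orientation: [3.141, 0.001, 2.973]
contact_force: [0.8, -0.7, -1.2]
opening: 0.0676
finger_force: 28.2
t: 45.13
ee_pos: [0.422, 0.3584, 0.0381]
orientation: [3.141, 0.001, 2.973]
contact_force: [-1.4, 0.5, 6.1]
opening: 0.0674
finger_force: 28.7
t: 45.55
ee_pos: [0.4224, 0.3587, 0.1308]
orientation: [3.139, 0.002, 2.973]
contact_force: [1.3, 0.2, -0.1]
opening: 0.0677
finger_force: 28.4
t: 45.97
ee_pos: [0.4215, 0.358, 0.1271]
orientation: [-3.141, -0.0, 3.102]
contact_force: [0.2, -0.3, -1.1]
opening: 0.0677
finger_force: 28.4
```

Scaled: -0.03 m is -0.15, -0.015 m is -0.075.

```bash
python3 drive.py '[{"finger_gap": 0.06,"d": [-0.0175,-0.075,0]},{"finger_gap": 0.06,"d": [-0.0275,-0.12,0]},{"finger_gap": 0.06,"d": [-0.035,-0.15,0]},{"finger_gap": 0.06,"d": [-0.035,-0.15,0]},{"finger_gap": 0.06,"d": [-0.035,-0.15,0]}]' >/dev/null
python3 drive.py '[{"finger_gap": 0.06,"d": [-0.035,-0.15,0]},{"finger_gap": 0.06,"d": [-0.035,-0.15,0]},{"finger_gap": 0.06,"d": [-0.035,-0.15,0]},{"finger_gap": 0.06,"d": [-0.035,-0.15,0]},{"finger_gap": 0.06,"d": [-0.035,-0.15,0]}]' >/dev/null
python3 drive.py '[{"finger_gap": 0.06,"d": [-0.0275,-0.12,0]},{"finger_gap": 0.06,"d": [-0.0175,-0.075,0]},{"finger_gap": 0.06},{"finger_gap": 0.06},{"finger_gap": 0.06}]'
```

```text
t: 47.22
ee_pos: [0.4831, 0.0376, 0.1275]
orientation: [-3.141, -0.0, 3.102]
contact_force: [0.3, 0.9, -0.3]
opening: 0.0675
finger_force: 28.5
```

Right on the spot; lowering to TCP ≈ 0.040.

Scaled: 0.025 m is 0.125, 0.02 m is 0.1.

```bash
python3 drive.py '[{"finger_gap": 0.06,"d": [0,0,0.05]},{"finger_gap": 0.06,"d": [0,0,0.1]},{"finger_gap": 0.06,"d": [0,0,0.125]},{"finger_gap": 0.06,"d": [0,0,0.075]},{"finger_gap": 0.06,"d": [0,0,0.03]}]'
python3 drive.py '[{"finger_gap": 0.06},{"finger_gap": 0.06}]'
```

```text
t: 47.63
ee_pos: [0.4816, 0.0382, 0.0484]
orientation: [-3.141, -0.004, 3.104]
contact_force: [-0.5, 0.0, -1.6]
opening: 0.0677
finger_force: 28.5
t: 47.8
ee_pos: [0.4834, 0.038, 0.0519]
orientation: [-3.141, 0.0, 3.104]
contact_force: [0.9, -0.8, 0.2]
opening: 0.0674
finger_force: 28.5
```

Scaled: 0.005 m is 0.025, 0.004 m is 0.02.

```bash
python3 drive.py '[{"finger_gap": 0.06,"d": [0,0,0.025]},{"finger_gap": 0.06,"d": [0,0,0.02]},{"finger_gap": 0.06,"d": [0,0,0.015]},{"finger_gap": 0.06},{"finger_gap": 0.06}]'
python3 drive.py '[{"finger_gap": 0.085},{"finger_gap": 0.085},{"finger_gap": 0.085},{"finger_gap": 0.085},{"finger_gap": 0.085}]'
python3 drive.py '[{"finger_gap": 0.085,"d": [0,0,-0.075]},{"finger_gap": 0.085,"d": [0,0,-0.15]},{"finger_gap": 0.085,"d": [0,0,-0.15]},{"finger_gap": 0.085,"d": [0,0,-0.15]},{"finger_gap": 0.085,"d": [0,0,-0.05]}]'
python3 drive.py '[{"finger_gap": 0.085,"d": [0,0,-0.15]},{"finger_gap": 0.085,"d": [0,0,-0.15]},{"finger_gap": 0.085},{"finger_gap": 0.085}]'
python3 - <<'E'
from h import *
d=bot.get_image("wrist"); cv2.imwrite("pics/w9.png",d["color"][:,:,::-1])
d=bot.get_image("scene"); cv2.imwrite("pics/s9.png",d["color"][:,:,::-1])
E
```

```text
t: 48.22
ee_pos: [0.4836, 0.0375, 0.0398]
orientation: [-3.141, 0.001, 3.103]
contact_force: [0.3, 0.3, 0.1]
opening: 0.0673
finger_force: 29.0
t: 48.63
ee_pos: [0.4834, 0.0375, 0.0396]
orientation: [-3.141, 0.0, 3.103]
contact_force: [0.3, -0.1, -0.5]
opening: 0.0848
finger_force: 0.0
t: 49.05
ee_pos: [0.4846, 0.0376, 0.1591]
orientation: [3.141, 0.005, 3.103]
contact_force: [0.7, 0.3, 1.0]
opening: 0.0851
finger_force: 0.0
t: 49.38
ee_pos: [0.4841, 0.0376, 0.2159]
orientation: [-3.142, 0.003, 3.103]
contact_force: [0.1, -0.1, -1.1]
opening: 0.0848
finger_force: 0.0
```

View pics/w9.png

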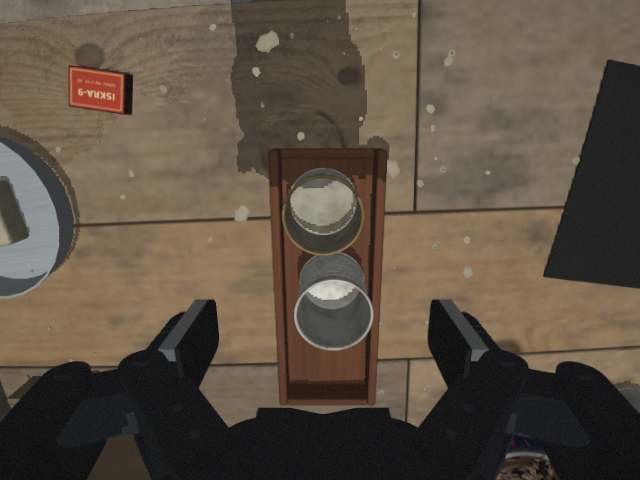

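View pics/s9.png

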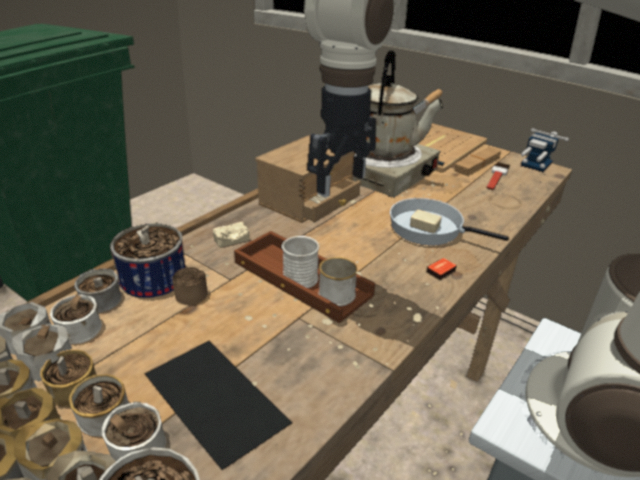

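Both tins are upright at their original pixels in the scene view ((301,262) and (337,282)). The wax is flat in the pan at (426,221), the bystanders have not moved, and the gripper is clear, so I'm handing in.

```bash
python3 -c "
from workcell import bot
print(bot.job_done())"
```

```text
the job is handed in; nothing more can be done
None
```

I handed the job in at about 49 s: the smooth wax block lies flat near the middle of the pan, both tins stand upright where they started in the caddy, and the other items look unmoved in the last picture (the hand-in gave no verdict).

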